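# Blow dust off a lens-tube adapter

### The job

The taller of the two lens-tube adapters is dusty: slip it over the nozzle post of the blow-off station, foot flange down, until it sits on the post's seat, and let go of it. Then press the station's spring-loaded dead-man lever down half-way, until it lies level (that gives the gentle air stream), never on to its bottom stop, and finish while still holding it there: do not let go of the lever at the end. Leave the low adapter, the eyepiece and the eraser where they are.

Things in the scene. Friction and masses are not known exactly. Their poses are not given: they have to be found in the camera images.
- tall_adapter: The taller adapter, loose: a bare aluminium tube standing upright, 40 mm high; foot flange 48 mm across and 6 mm high, above it a plain barrel 40 mm across; a 20 mm bore right through. Origin at the centre of its underside, z up its axis. About 60 g.
- tall_adapter_center (a point): Centre of the taller adapter, on its axis 20 mm above its underside; z up its axis. Grasp it across the 40 mm barrel, whose top is 20 mm above this point.
- low_adapter: The low adapter, loose, to be left alone: same aluminium, flange and bore, but only 20 mm high. Origin at the centre of its underside. It may have changed places with the taller one.
- eyepiece: Spare microscope eyepiece, loose bystander, black, 39 mm across, 46 mm high, standing upright; origin at the centre of its underside.
- eraser: Eraser, loose bystander, 19 x 44 x 12 mm; origin at the centre of its underside.
- station: The blow-off station, fixed to the desk: a grey box 130 mm (its x) by 150 mm (its y), 40 mm high. Origin under its centre; its x axis points away from the operator, y to the left, z up. The steel nozzle post stands on its left half, the lever on its right half, 86 mm from the post in y.
- post_seat (a point): Top centre of the round seat flange (48 mm across, 4 mm thick) at the foot of the nozzle post, 44 mm above the desk; axes as the station. Fully seated, the adapter's underside lies here. Point x 0, y +43 mm in the station's frame.
- post_tip (a point): Tip of the steel nozzle post: 16 mm across, 50 mm high above the seat, its last 7 mm tapered to 7 mm across; axes as the station.
- lever_pad (a point): The dead-man lever is a steel bar 14 mm wide with a black rubber pad at the end nearer the operator; this is the centre of the top face of the lever's rubber pad (34 mm long, 26 mm wide), where to press down; 83 mm from the pivot along the lever, moves with the lever. Free, it stands about 95 mm above the desk; with the lever level about 77 mm, at the bottom stop about 59 mm.
- lever_pivot (a point): The lever's pivot, fixed on the station, 72 mm above the desk between two upright cheeks; axes as the station. The lever reaches from here towards the station's -x.
- lever (a joint): Lever angle in rad: 0 when free (pad end sloping up 0.22), grows as it is pressed; 0.22 = half-way, the lever level; 0.44 = bottom stop. A spring returns it: force at the pad about 3.5 N at the start, 6 N half-way, 9 N at the bottom.
Not all that is in view belongs to the job. Leave any blue or brown look-alike of the tall_adapter alone.

How it is judged (in metres and radians):
On the way, in this order (a step that is already met when the one before it is completed fails the run):
1. the taller adapter sits on the post's seat, let go, with the lever still free (horizontal distance between tall_adapter_center and post_seat below 0.004 m and z of tall_adapter_center in the frame of post_seat between 0.017 and 0.023 m and angle between tall_adapter_center's own z axis and vertical below 0.08 rad and contact force between tall_adapter and the fingers below 0.1 N and contact force between tall_adapter and the arm below 0.1 N and value of joint lever below 0.05 rad), for 0.2 s.
2. the lever is held half-way down (horizontal distance between tall_adapter_center and post_seat below 0.004 m and z of tall_adapter_center in the frame of post_seat between 0.017 and 0.023 m and angle between tall_adapter_center's own z axis and vertical below 0.08 rad and value of joint lever between 0.15 and 0.29 rad and (contact force between lever and the fingers above 1 N or contact force between lever and the arm above 1 N)), for 0.5 s.
At the end, for the whole second after the job is handed in: The taller adapter is seated on the post (within 4 mm of the post's axis, underside within 3 mm of the seat, upright within 0.08 rad) and untouched, while the robot itself still presses the lever (over 1 N) and keeps it level: joint 0.15 to 0.29 rad, that is within about 6 mm of half-way at the pad (all of step 2 and contact force between tall_adapter and the fingers below 0.1 N and contact force between tall_adapter and the arm below 0.1 N and contact force between lever and tall_adapter below 0.1 N and linear speed of tall_adapter below 0.02 m/s); the arm keeps its last pose, push and grip.
It fails at once if the lever is pushed on to its bottom stop (value of joint lever above 0.42 rad).
It fails at once if the low adapter, the eyepiece or the eraser is moved more than 30 mm (distance of any of low_adapter, eyepiece, eraser from where it was at the start of the episode above 0.03 m).
It also fails if it takes over 54 s, if anything falls off the work surface, if the arm or the gripper's body presses on something with over 40 N, if the wrist force passes 120 N, or if a joint passes its speed limit or range.

### The arm

A 6-joint arm with a two-finger parallel gripper is mounted at the origin on a cart in front of the work surface, level with it; the furniture and walls round the work are solid. World frame = base frame: x ahead of the robot, y to its left, z up, the work surface at z = 0. Lengths are in m, angles in degrees, forces in N, time in s.
With the tool pointing down it reaches from about 0.4 to 0.825 m from the base axis. Payload 7 kg.
Tool frame: the origin (TCP) lies at the very end of the fingers, on their centre line; the grasp point (between the pads) lies 19 mm behind it; z points along the fingers, y is the direction in which the jaws open and shut (so a half turn about z gives the same grasp; the last joint's range is limited). The gripper opens to 88 mm and grips with 3 to 60 N. Pads are 19 mm wide; open, the fingers measure 130 mm over their backs; the gripper's body (78 mm by 193 mm) begins 47 mm behind the grasp point.
Start: joints at [16.507, 20.546, 0.682, 0, -70.136, -16.507], TCP at [0.675, -0, 0.227] pointing down, gripper open.
Joint ranges: [-176.03, 176.03], [-82.01, 121.73], [-58.28, 71.71], [-173.87, 95.51], [-174.79, -0.11], [-173.66, 173.66]. Speed limits (degrees/s): [136.94, 136.94, 172.46, 180, 180, 180].

### API

Orientations are given as [roll, pitch, yaw] about the fixed x, y, z axes, in that order (R = Rz(yaw) Ry(pitch) Rx(roll)).
In Python, from plant import telemetry, snapshot, calibration, workorder gives the robot as it stands. The module is installed in compiled form; this text tells all that it offers.
- The arm moves only by the tool step_arm, never from a script. Its argument "plan" is text: rows parted by semicolons, each of 7 numbers parted by spaces: the finger opening in cm, from 0 to 8.76, then the shift along the tool's x, y, z in cm, then the turn, a rotation vector about the tool's x, y, z in degrees. A call has 1 to 12 rows; each row shifts and turns the commanded pose from where the row before left it, along the tool's axes as they then stand; what a row does not reach is not made up. A row lasts 1/12 s, in which the tool goes at most 41.7 mm and 7.16 degrees, less where a joint would pass 70% of its speed; a pose out of reach is approached as far as the arm can. A call with a gripper value outside its range is refused whole. The fingers move at their own pace and stop on an object; the grip force is fixed at half the most. Time passes only in rows, so rows that do not move let the fingers close. It gives the time, the measured TCP pose, the force and the opening at its end, in the units of the state.
- telemetry.get_obs(): the state, without advancing time (a new reading comes with each control period).
- snapshot(name): name is "scene" or "side" or "wrist"; returns the picture (400x640x3 uint8, blue, green, red); there is no depth.
- calibration(name): a dict with "K" (3x3 intrinsics, pixels), "k1" (the pictures are not rectified: a ray, as slopes to the right and down, at radius r is drawn at 1 + k1 r^2 times it, then the intrinsics apply), "camera_from_world" (4x4, takes a point from world to camera coordinates). Camera axes: x right, y up, looking along -z (the intrinsics and any distortion apply to the point x, -y, -z); pixel columns grow to the right and rows downward; lengths in m; the calibration is good to about 2 mm. A picture is of the moment at which its call begins: read the wrist's pose just before it. calibration takes no time and is no camera call; for the wrist camera it gives the pose at the moment of the call.
- workorder.close_job(): hands the job in, once; it reports no verdict.
The state is a dict: "clock": time; "joint_pos": joint angles; "qvel": joint speeds; "tau": joint torques, N m; "tool_pos": TCP position; "orientation": TCP orientation; "force": force on the tool from outside, world axes, zero at the start; "moment": the same for the moment, N m; "opening": finger opening in m.
Only numpy, scipy, OpenCV 4.12 (cv2) and the standard library are available. Lean on these libraries where they do the work, as an engineer would, in place of code of your own. Each camera call takes 0.05 s, during which the arm holds its last target.

## Working session

There is one attempt and no reset: what is moved stays moved. The work goes in short steps, Python scripts to look and compute and a tool call to move; the robot and the scene stay as the last step left them, time stands still between calls to the robot, and variables do not carry over. Pictures are saved under pics/ and viewed, and the job is handed in when it is done.

Besides the shell and the picture viewer there is one more tool, called after "Emit:" as name(argument=value, ...), one argument or row to a line, values as JSON. step_arm: Moves the arm, as the interface text tells. Its arguments: {"type":"object","properties":{"plan":{"type":"string"}},"required":["plan"]}

```bash
mkdir -p pics
cat > h.py <<'E'
import numpy as np, cv2
from plant import telemetry, snapshot, calibration, workorder
def ray(name,u,v,cal=None):
    c=cal or calibration(name); K=np.array(c["K"]);k1=c["k1"];T=np.array(c["camera_from_world"])
    d=np.array([(u-K[0,2])/K[0,0],(v-K[1,2])/K[1,1]]); s=d.copy()
    for _ in range(30): s=d/(1+k1*(s@s))
    R=T[:3,:3]; o=-R.T@T[:3,3]
    dd=R.T@np.array([s[0],-s[1],-1.0]); return o,dd/np.linalg.norm(dd)
def onz(name,u,v,z,cal=None):
    o,d=ray(name,u,v,cal); return o+d*(z-o[2])/d[2]
def proj(name,p,cal=None):
    c=cal or calibration(name); K=np.array(c["K"]);k1=c["k1"];T=np.array(c["camera_from_world"])
    q=T[:3,:3]@np.array(p)+T[:3,3]; s=np.array([q[0],-q[1]])/-q[2]; s=s*(1+k1*(s@s))
    return K[0,0]*s[0]+K[0,2],K[1,1]*s[1]+K[1,2]
def tri(a,b):
    (o1,d1),(o2,d2)=a,b
    A=np.stack([d1,-d2],1); t=np.linalg.lstsq(A,o2-o1,rcond=None)[0]
    p,q=o1+t[0]*d1,o2+t[1]*d2; return (p+q)/2,np.linalg.norm(p-q)
E
python3 - <<'E'
from h import *
print(telemetry.get_obs())
for n in("scene","side","wrist"):
    cv2.imwrite(f"pics/{n}0.png",snapshot(n)); c=calibration(n); T=np.array(c["camera_from_world"]); print(n,c["K"],c["k1"],-T[:3,:3].T@T[:3,3], T[:3,:3])
E
```

```text
{'clock': 0.0, 'joint_pos': array([ 1.65081068e+01,  2.05915914e+01,  6.33527015e-01, -2.05234346e-02,
       -7.01344444e+01, -1.65068247e+01]), 'qvel': array([-0.0427299 , -0.14283217, -0.06980099,  0.06517614,  0.08792314,
       -0.05356275]), 'tau': array([-8.00930356e-04, -5.82726967e+01,  2.93058443e+01,  6.99745238e+00,
        6.93249181e-03, -2.06530804e-04]), 'tool_pos': array([ 6.74515236e-01, -8.81201315e-06,  2.25617768e-01]), 'orientation': array([ 1.79905822e+02, -7.78901376e-03, -9.00057013e+01]), 'force': array([-0.69696176,  0.32955463, -0.5676585 ]), 'moment': array([ 0.05315065, -0.03088999,  0.02644096]), 'opening': 0.08776261416826173}
scene [[493.03901056   0.         319.16234927]
 [  0.         493.03901056 199.59179231]
 [  0.           0.           1.        ]] -0.10446985207608415 [ 0.05201656 -0.84426374  0.58625079] [[ 0.83661667 -0.54755883 -0.01587025]
 [ 0.28957348  0.41747613  0.86131346]
 [-0.46499435 -0.72518481  0.50782601]]
side [[424.40725414   0.         318.11247012]
 [  0.         424.40725414 206.05384519]
 [  0.           0.           1.        ]] -0.07110253467925896 [0.35192247 0.60365314 0.5958082 ] [[-0.98048912 -0.19627283 -0.01086594]
 [ 0.10251258 -0.55770621  0.82368377]
 [-0.16772675  0.80649908  0.5669453 ]]
wrist [[307.11739352   0.         316.8486391 ]
 [  0.         307.11739352 192.19643328]
 [  0.           0.           1.        ]] 0.007662706196689512 [ 0.67514318 -0.07977386  0.38426105] [[-9.99997262e-01  5.63970018e-04  2.27119100e-03]
 [-1.20509993e-03 -9.56050415e-01 -2.93199851e-01]
 [ 2.00601718e-03 -2.93201785e-01  9.56048476e-01]]
```

View pics/scene0.png

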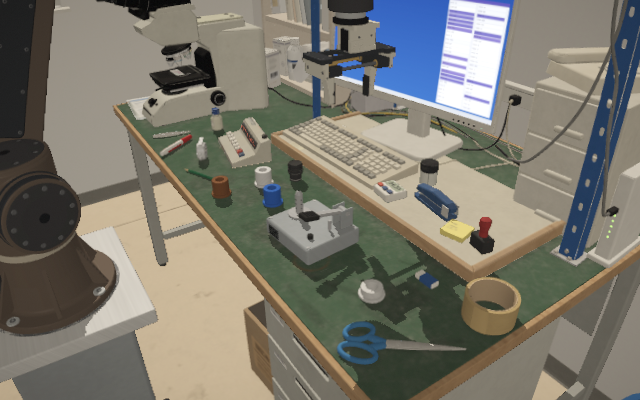

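View pics/side0.png

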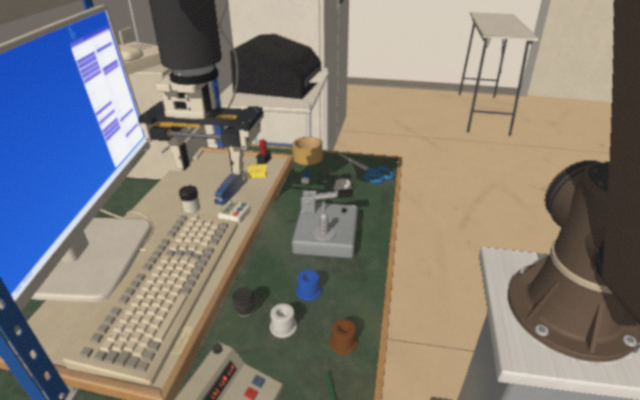

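View pics/wrist0.png

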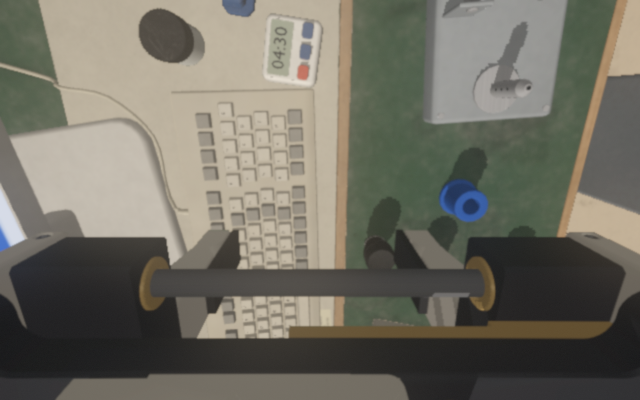

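The scene picture shows a white tube at about (263,177), which is (283,320) in side. A second, squat-looking one is at (371,291), or (343,185) in side. The blue and brown ones are decoys. I'll zoom in to compare heights.

Run:
```python
import cv2
a=cv2.imread("pics/scene0.png");b=cv2.imread("pics/side0.png")
f=lambda im,x,y,w,h,s:cv2.resize(im[y:y+h,x:x+w],None,fx=s,fy=s,interpolation=cv2.INTER_CUBIC)
cv2.imwrite("pics/z1.png",f(a,200,150,200,150,4))
cv2.imwrite("pics/z2.png",f(b,220,160,200,150,4))
cv2.imwrite("pics/z3.png",f(b,220,255,150,100,5))
```

```text
(no output)
```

View pics/z1.png

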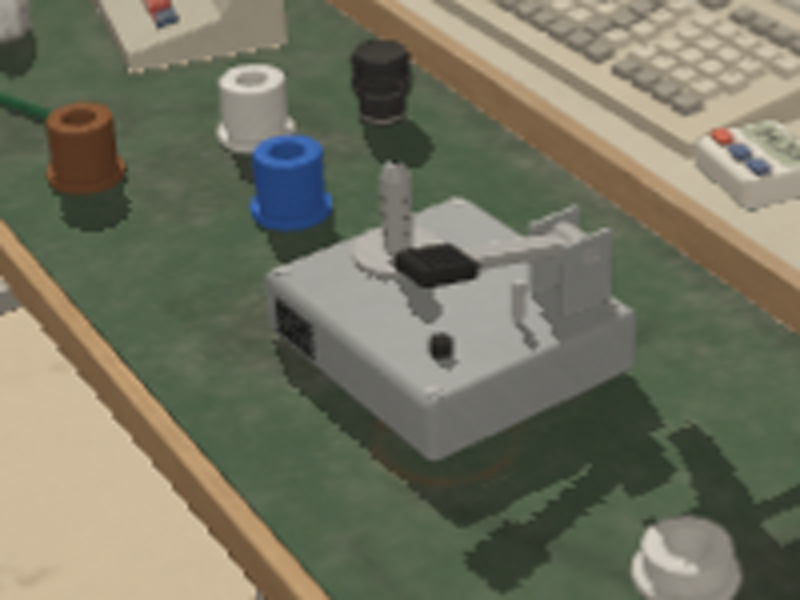

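View pics/z2.png

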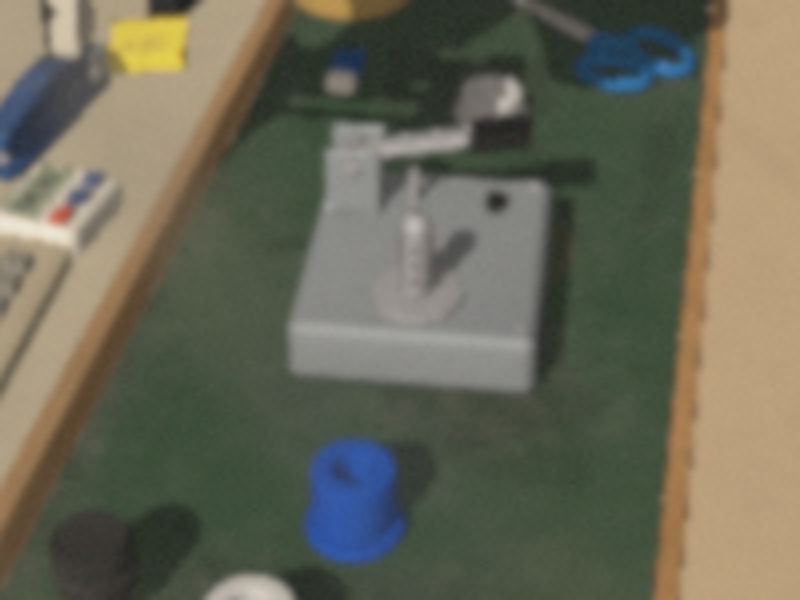

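View pics/z3.png

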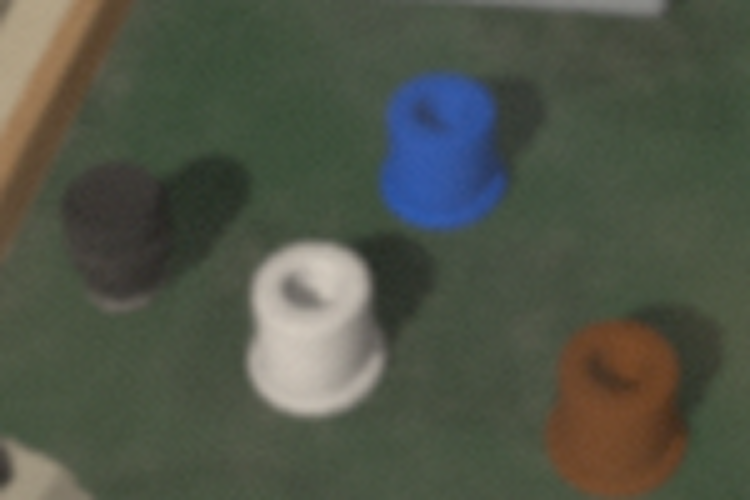

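The white tube at scene (263,177) and side (283,320) is the tall one, with an uninterrupted barrel. The white piece at scene (371,291) is the low one. Now the positions.

Run:
```python
from h import *
# tall adapter top
ts=(200+253/4,150+78/4); td=(220+311/5,255+284/5)
print("tall tri",tri(ray("scene",*ts),ray("side",*td)), onz("scene",*ts,.04),onz("side",*td,.04))
# base extremes via mask
for n,box in(("scene",(240,155,50,45)),("side",(255,290,60,60))):
    im=cv2.imread(f"pics/{n}0.png");x,y,w,h=box;r=im[y:y+h,x:x+w]
    hsv=cv2.cvtColor(r,cv2.COLOR_BGR2HSV);m=((hsv[...,2]>110)&(hsv[...,1]<60)).astype(np.uint8)
    k,l,s,c=cv2.connectedComponentsWithStats(m);i=1+np.argmax(s[1:,4]);print(n,s[i]+np.array([x,y,0,0,0]),c[i]+[x,y])
# post tip and lever pad
ps=(200+395/4,150+166/4);pd=(220+415/4,160+215/4)
print("post tip",onz("scene",*ps,.094),onz("side",*pd,.094),tri(ray("scene",*ps),ray("side",*pd)))
ls=(200+435/4,150+259/4); ld=(220+500/4,160+131/4)
print("pad",onz("scene",*ls,.095),onz("side",*ld,.095),tri(ray("scene",*ls),ray("side",*ld)))
# station top corners scene
for nm,(u,v) in dict(front_left=(272,275),left_back=(458,200),right_front=(432,392),rightback=(633,312)).items():
    print(nm,onz("scene",200+u/4,150+v/4,.04))
for nm,(u,v) in dict(lb=(291,325),lf=(538,338),rf=(548,185),).items():
    print("side",nm,onz("side",220+u/4,160+v/4,.04))
# other objects
for nm,n,u,v,z in (("low","scene",200+690/4,150+545/4,.02),("low","side",220+490/4,160+97/4,.02),("eyep","scene",200+383/4,150+52/4,.046),("blue","scene",200+290/4,150+148/4,.04),("brown","scene",200+82/4,150+113/4,.04),("eraser","scene",428,280,.012)):
    print(nm,onz(n,u,v,z))
```

```text
tall tri (array([0.51649684, 0.13433812, 0.0397814 ]), np.float64(0.004479084540656788)) [0.51910083 0.13520359 0.04      ] [0.51417054 0.1357371  0.04      ]
scene [254 166  20  22 343] [262.57434402 176.14285714]
side [269 303  28  36 772] [281.80181347 320.70595855]
post tip [ 0.48643276 -0.09074435  0.094     ] [ 0.4836998  -0.08521728  0.094     ] (array([ 0.48581074, -0.08900917,  0.0922652 ]), np.float64(0.003362317061693357))
pad [ 0.45535716 -0.17827224  0.095     ] [ 0.45249194 -0.16948371  0.095     ] (array([ 0.45501278, -0.17550812,  0.09229415]), np.float64(0.004118055119389986))
front_left [ 0.42327744 -0.06911679  0.04      ]
left_back [ 0.54288265 -0.05987937  0.04      ]
right_front [ 0.43723876 -0.20166495  0.04      ]
rightback [ 0.55517696 -0.20133782  0.04      ]
side lb [ 0.5427135  -0.05183593  0.04      ]
side lf [ 0.4161656  -0.06476667  0.04      ]
side rf [ 0.42799515 -0.20243348  0.04      ]
low [ 0.48403704 -0.33762049  0.02      ]
low [ 0.4797826  -0.32429405  0.02      ]
eyep [0.59671459 0.10946419 0.046     ]
blue [0.49544141 0.0442277  0.04      ]
brown [0.41380698 0.15355255 0.04      ]
eraser [ 0.58282189 -0.37401345  0.012     ]
```

Emit:
step_arm(
  plan="5.6 -1.0 1.9 0 0 0 0;5.6 -1.0 1.9 0 0 0 0;5.6 -1.0 1.9 0 0 0 0;5.6 -1.0 2.0 0 0 0 0;5.6 -1.0 2.0 0 0 0 0;5.6 -1.0 2.0 0 0 0 0;5.6 -1.0 2.0 0 0 0 0;5.6 -1.5 2.1 0 0 0 0;5.6 0 0 0 0 0 0;5.6 0 0 0 0 0 0;5.6 0 0 0 0 0 0;5.6 0 0 0 0 0 0",
)

```text
clock: 1.15
tool_pos: [0.5175, 0.0848, 0.2264]
orientation: [180.0, -0.0, -90.0]
force: [1.0, -0.1, -0.6]
opening: 0.0564
```

Run:
```python
from h import *
o=telemetry.get_obs();print(o["clock"],o["tool_pos"],o["orientation"],o["force"],o["opening"])
cal=calibration("wrist");np.save("cal1.npy",cal,allow_pickle=True)
cv2.imwrite("pics/w1.png",snapshot("wrist"))
print(proj("wrist",[.5165,.1345,.04],cal),proj("wrist",[.485,-.088,.094],cal))
```

```text
1.15 [0.51746876 0.08480637 0.22644862] [ 1.79994748e+02 -1.01418074e-02 -9.00127934e+01] [ 0.98765887 -0.12074261 -0.64340169] 0.05635639419092721
(np.float64(317.67905182187263), np.float64(211.12217792226315)) (np.float64(356.65096435886363), np.float64(-21.996628795549555))
```

View pics/w1.png

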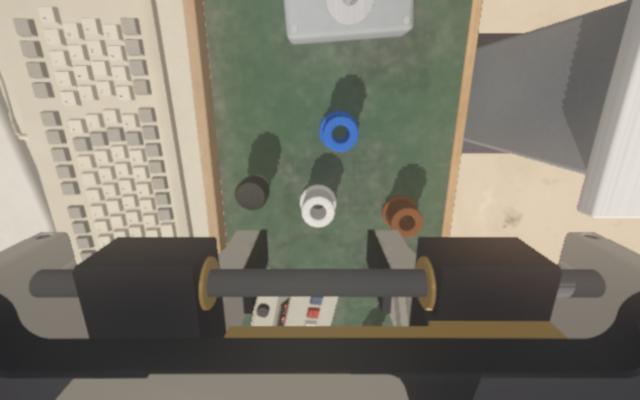

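The wrist view shows the white adapter at about (318,208), with the blue one at (340,132), the brown at (405,218) and the eyepiece at (252,192). I'll fit the top face.

Run:
```python
from h import *
cal=np.load("cal1.npy",allow_pickle=True).item()
im=cv2.imread("pics/w1.png");x,y=285,170;r=im[y:y+70,x:x+70]
z=cv2.resize(r,None,fx=8,fy=8,interpolation=cv2.INTER_CUBIC);cv2.imwrite("pics/w1z.png",z)
hsv=cv2.cvtColor(r,cv2.COLOR_BGR2HSV)
for t in(120,170,200,215):
  m=((hsv[...,2]>t)&(hsv[...,1]<60)).astype(np.uint8)
  k,l,s,c=cv2.connectedComponentsWithStats(m);i=1+np.argmax(s[1:,4])
  cs,_=cv2.findContours((l==i).astype(np.uint8),cv2.RETR_CCOMP,cv2.CHAIN_APPROX_NONE)
  for q in cs:
    if len(q)>15: e=cv2.fitEllipse(q);print(t,s[i][:4]+[x,y,0,0],np.round(np.array(e[0])+[x,y],1),np.round(e[1],1),onz("wrist",e[0][0]+x,e[0][1]+y,.04,cal))
```

```text
120 [299 185  38  48] [317.  207.3] [37.6 46.9] [0.51727523 0.12963235 0.04      ]
120 [299 185  38  48] [317.5 206.7] [ 5.2 10.4] [0.51671354 0.12889153 0.04      ]
170 [300 191  36  37] [317.  209.7] [31.4 37.5] [0.51736579 0.13270771 0.04      ]
170 [300 191  36  37] [317.6 211.6] [16.1 16.9] [0.51656302 0.13515174 0.04      ]
200 [302 197  32  30] [317.6 211.7] [28.6 31.1] [0.51664254 0.13522092 0.04      ]
200 [302 197  32  30] [317.6 211.8] [17.7 18.4] [0.51665054 0.13542686 0.04      ]
215 [303 198  30  28] [317.6 211.8] [27.2 29.5] [0.51663831 0.13536957 0.04      ]
215 [303 198  30  28] [317.5 211.8] [18.9 19.4] [0.51672174 0.13540966 0.04      ]
```

View pics/w1z.png

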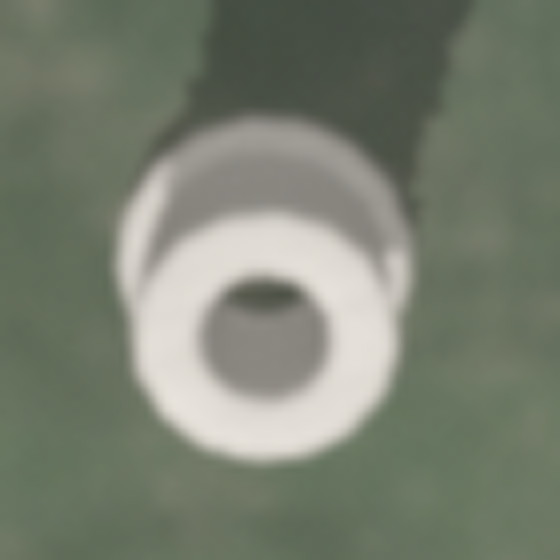

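Emit:
step_arm(
  plan="5.6 -1.0 0.08 0 0 0 0;5.6 -1.0 0 0 0 0 0;5.6 -1.0 0 2 0 0 0;5.6 -1.0 0 2 0 0 0;5.6 -1.05 0 3 0 0 0;5.6 0 0 3 0 0 0;5.6 0 0 3 0 0 0;5.6 0 0 2 0 0 0;5.6 0 0 1.5 0 0 0;5.6 0 0 0 0 0 0;5.6 0 0 0 0 0 0;5.6 0 0 0 0 0 0",
)

```text
clock: 2.2
tool_pos: [0.517, 0.1361, 0.0624]
orientation: [-179.9, 0.0, -90.0]
force: [0.6, 0.1, 0.3]
opening: 0.0563
```

Run:
```python
from h import *
o=telemetry.get_obs();print(o["tool_pos"],o["force"])
cv2.imwrite("pics/w2.png",snapshot("wrist"))
```

```text
[0.5169554  0.13614568 0.06237031] [0.61089526 0.11662166 0.27456009]
```

View pics/w2.png

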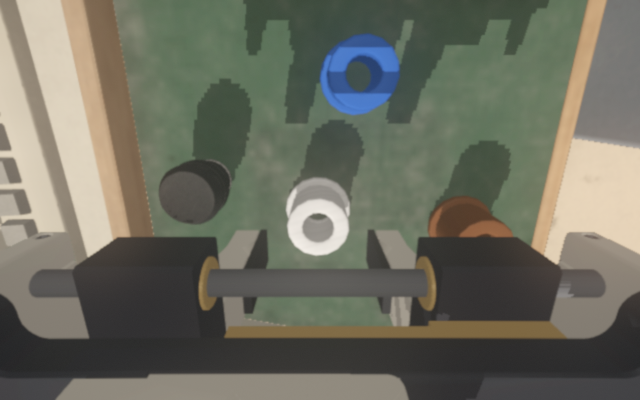

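The adapter sits at about (318,227), midway between the fingers (267 and 368).

Run:
```python
from h import *
cal=calibration("wrist")
im=cv2.imread("pics/w2.png");x,y=275,170;r=im[y:y+95,x:x+85]
hsv=cv2.cvtColor(r,cv2.COLOR_BGR2HSV)
for t in(200,215):
  m=((hsv[...,2]>t)&(hsv[...,1]<60)).astype(np.uint8)
  k,l,s,c=cv2.connectedComponentsWithStats(m);i=1+np.argmax(s[1:,4])
  cs,_=cv2.findContours((l==i).astype(np.uint8),cv2.RETR_CCOMP,cv2.CHAIN_APPROX_NONE)
  for q in cs:
    if len(q)>15: e=cv2.fitEllipse(q);print(t,np.round(np.array(e[0])+[x,y],1),np.round(e[1],1),onz("wrist",e[0][0]+x,e[0][1]+y,.04,cal))
```

```text
200 [315.9 224.5] [54.8 66.9] [0.51794389 0.13358076 0.04      ]
200 [317.6 227.5] [31. 33.] [0.51685008 0.13560506 0.04      ]
215 [317.6 227.1] [53.6 58.3] [0.51683304 0.13535479 0.04      ]
215 [317.5 227.6] [31.9 34. ] [0.51686632 0.13568101 0.04      ]
```

Emit:
step_arm(
  plan="5.6 0.04 0 1.5 0 0 0;5.6 0 0 1.5 0 0 0;5.6 0 0 1.2 0 0 0;5.6 0 0 0.8 0 0 0;5.6 0 0 0 0 0 0;5.6 0 0 0 0 0 0;3.0 0 0 0 0 0 0;3.0 0 0 0 0 0 0;3.0 0 0 0 0 0 0;3.0 0 0 0 0 0 0;3.0 0 0 0 0 0 0;3.0 0 0 0 0 0 0",
)

```text
clock: 3.25
tool_pos: [0.5166, 0.1353, 0.0122]
orientation: [-179.9, 0.0, -90.0]
force: [-1.0, 0.6, 6.4]
opening: 0.0384
```

Emit:
step_arm(
  plan="3.0 0 0 -1 0 0 0;3.0 0 0 -2 0 0 0;3.0 0 0 -3 0 0 0;3.0 0 0 -3 0 0 0;3.0 0 0 -3 0 0 0;3.0 2 0.5 -3 0 0 0;3.0 3 0.7 0 0 0 0;3.0 3 0.7 0 0 0 0;3.0 3 0.7 0 0 0 0;3.0 2.5 0.6 0 0 0 0;3.0 0 0 0 0 0 0;3.0 0 0 0 0 0 0",
)

```text
clock: 4.25
tool_pos: [0.4837, -0.0011, 0.1622]
orientation: [-180.0, 0.0, -90.1]
force: [0.8, 0.0, -0.5]
opening: 0.0391
```

Run:
```python
from h import *
o=telemetry.get_obs();print(o["tool_pos"],o["orientation"],o["force"],o["opening"])
cal=calibration("wrist");np.save("cal3.npy",cal,allow_pickle=True)
im=snapshot("wrist");cv2.imwrite("pics/w3.png",im);cv2.imwrite("pics/sd3.png",cv2.resize(snapshot("side")[120:340,200:420],None,fx=2.7,fy=2.7))
cv2.imwrite("pics/w3z.png",cv2.resize(im[0:220,200:460],None,fx=2.7,fy=2.7,interpolation=cv2.INTER_CUBIC))
```

```text
[ 0.48369453 -0.00109095  0.16222808] [-1.79969399e+02  1.81813425e-02 -9.01267698e+01] [ 0.75463554  0.01687037 -0.48198158] 0.03907420299019076
```

View pics/w3.png

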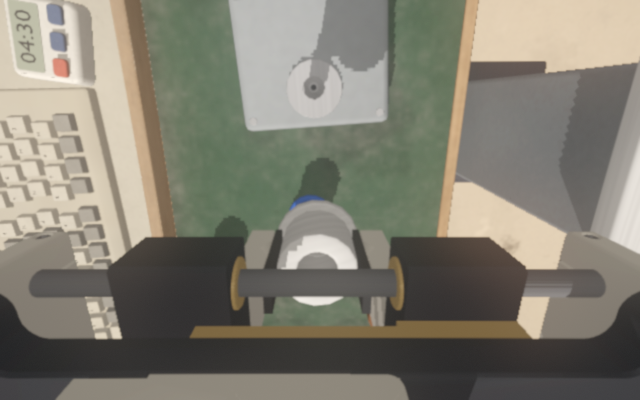

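View pics/w3z.png

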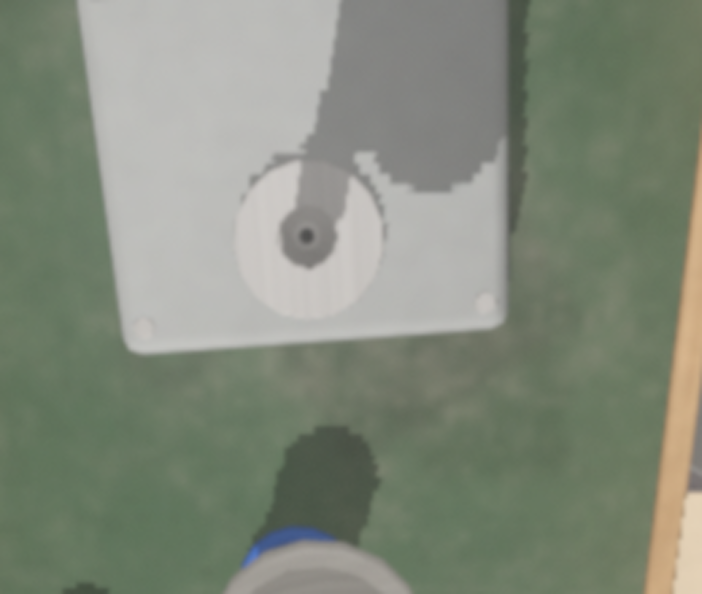

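View pics/sd3.png

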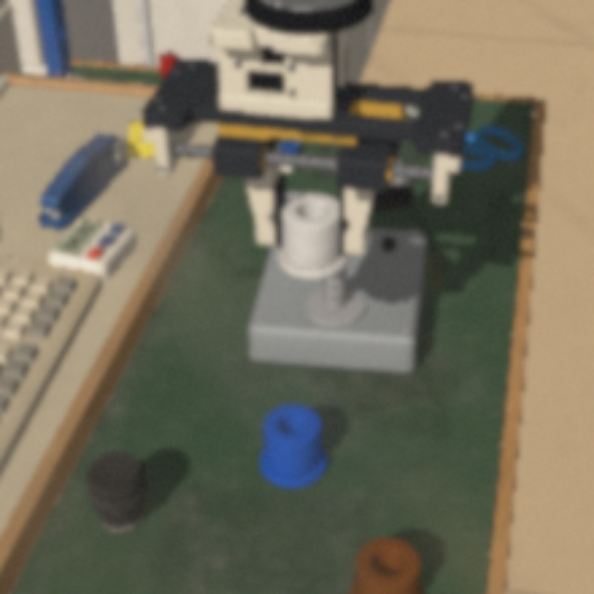

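The adapter is held upright. The post is seen from almost straight above, with the tip hole at about (313,87) and the seat disc around it.

Run:
```python
from h import *
cal=np.load("cal3.npy",allow_pickle=True).item()
s=2.7
f=lambda u,v:(200+(u+.5)/s-.5,(v+.5)/s-.5)
print("tip",onz("wrist",*f(306,236),.094,cal))
# seat extremes: left 235 right 384, top 157, bottom 319
print("seat",onz("wrist",*f(309.5,238.5),.044,cal)); 
for p in((235,238),(384,238),(309,157),(309,319)): print(onz("wrist",*f(*p),.044,cal))
# dark tip hole centroid
im=cv2.imread("pics/w3.png");g=cv2.cvtColor(im,cv2.COLOR_BGR2GRAY)[80:96,305:322].astype(float)
w=np.clip(110-g,0,None);yy,xx=np.mgrid[80:96,305:322];u,v=(w*xx).sum()/w.sum(),(w*yy).sum()/w.sum();print(u,v,onz("wrist",u,v,.094,cal))
# station corners for yaw
for p in((126,352),(506,325),(80,5),(506,5)): print(onz("wrist",*f(*p),.04,cal))
# held adapter: top-face ring
o=.16223-.012
x,y=270,230
m=(cv2.inRange(im[y:y+80,x:x+100],(215,215,215),(255,255,255)));ys,xs=np.nonzero(m);print(xs.min()+x,xs.max()+x)
print(onz("wrist",(xs.min()+xs.max())/2+x,265,o+.04,cal))
```

```text
tip [ 0.48625287 -0.08806279  0.094     ]
seat [ 0.48571351 -0.08888787  0.044     ]
[ 0.50923213 -0.08909475  0.044     ]
[ 0.46219069 -0.08896924  0.044     ]
[ 0.48574412 -0.11256475  0.044     ]
[ 0.48600397 -0.06416218  0.044     ]
313.21098265895955 86.99421965317919 [ 0.48611814 -0.08812731  0.094     ]
[ 0.54703957 -0.05336865  0.04      ]
[ 0.42104184 -0.06178894  0.04      ]
[ 0.55342448 -0.15455046  0.04      ]
[ 0.42713521 -0.15425197  0.04      ]
287 354
[ 0.48210632 -0.00440819  0.19023   ]
```

Emit:
step_arm(
  plan="3.0 1.5 -0.23 0 0 0 0;3.0 2.0 0 0 0 0 0;3.0 2.0 0 0 0 0 0;3.0 2.0 0 1 0 0 0;3.0 1.25 0 1.5 0 0 0;3.0 0 0 1.5 0 0 0;3.0 0 0 0.4 0 0 0;3.0 0 0 0 0 0 0;3.0 0 0 0 0 0 0;3.0 0 0 0 0 0 0",
)

```text
clock: 5.18
tool_pos: [0.4873, -0.0867, 0.1184]
orientation: [-179.9, -0.0, -89.9]
force: [0.4, -0.5, -0.2]
opening: 0.0385
```

Run:
```python
from h import *
o=telemetry.get_obs();print(o["tool_pos"],o["orientation"],o["force"],o["opening"])
for n,(x,y,w,h) in(("scene",(250,150,120,110)),("side",(260,140,120,130))):
    im=snapshot(n);cv2.imwrite(f"pics/{n}4.png",im);cv2.imwrite(f"pics/{n}4z.png",cv2.resize(im[y:y+h,x:x+w],None,fx=4.5,fy=4.5,interpolation=cv2.INTER_CUBIC))
im=snapshot("wrist");cv2.imwrite("pics/w4.png",im)
```

```text
[ 0.48734444 -0.08670174  0.11842751] [-1.79929748e+02 -8.29667773e-05 -8.99222448e+01] [ 0.42163409 -0.45616419 -0.15678751] 0.03853783647303014
```

View pics/scene4z.png

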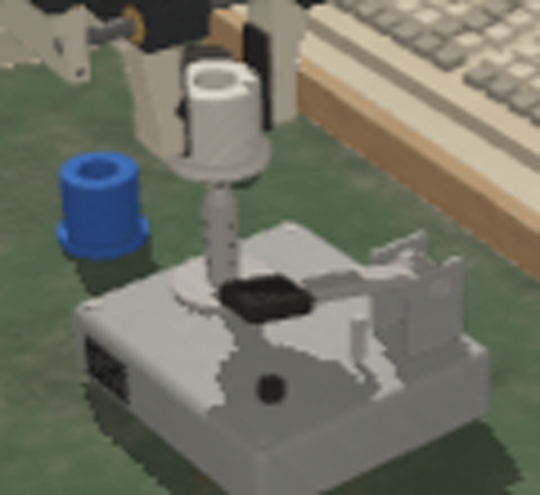

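View pics/side4z.png

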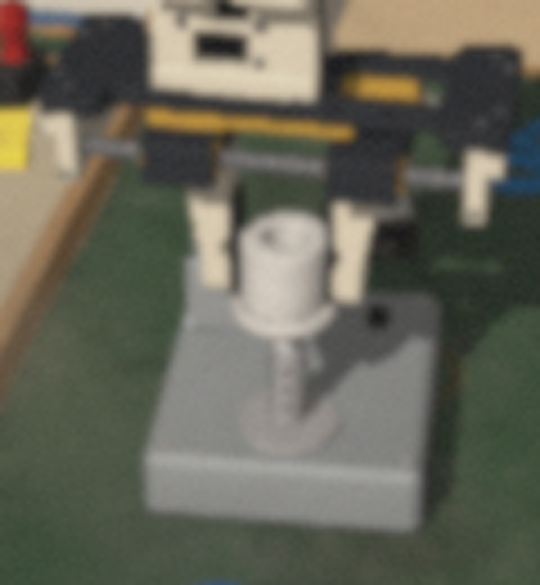

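View pics/w4.png

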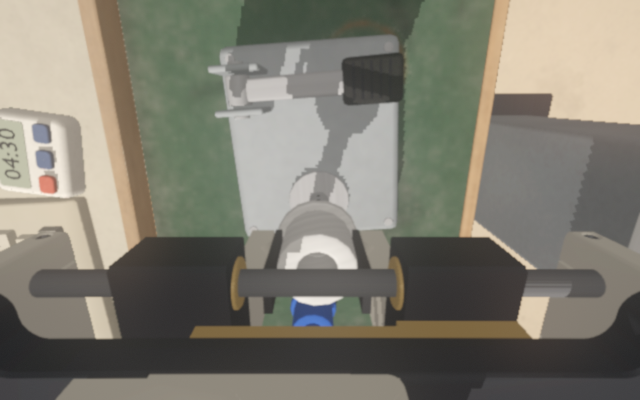

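Run:
```python
import cv2,numpy as np
a=cv2.imread("pics/w3.png")[190:320,260:380];b=cv2.imread("pics/w4.png")[190:320,260:380]
z=np.hstack([cv2.resize(i,None,fx=3.3,fy=4.4,interpolation=cv2.INTER_CUBIC) for i in(a,b)]);cv2.imwrite("pics/w34.png",z);print(z.shape)
```

```text
(572, 792, 3)
```

View pics/w34.png

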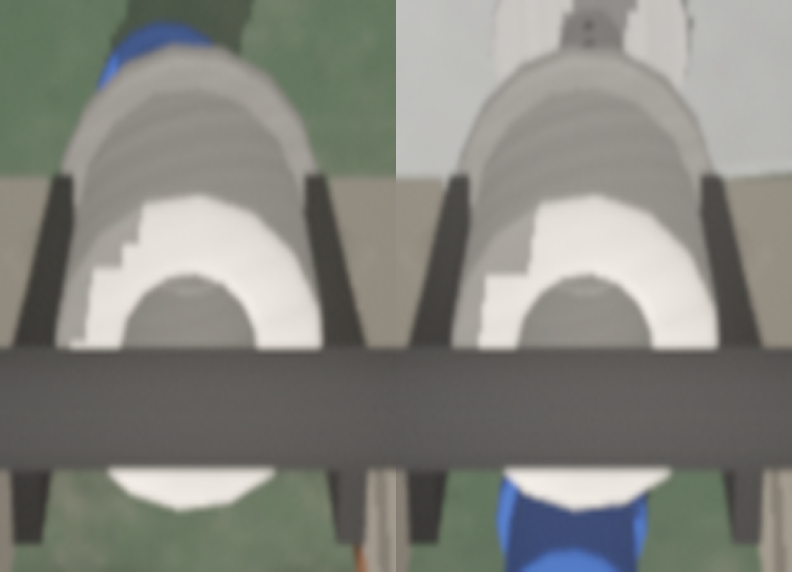

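Run:
```python
from h import *
c3=np.load("cal3.npy",allow_pickle=True).item(); c4=calibration("wrist")
o=telemetry.get_obs();print(o["clock"],o["tool_pos"])
h3=.150+.040; h4=.1064+.040
for c,h,u in((c3,.190,317.6),(c4,.146,317.9)):
    t=onz("wrist",u,234.3,h,c);b=onz("wrist",u,305.9,h,c);print("ring top/bot",t,b,"mid",(t+b)/2,"diam",np.linalg.norm(t-b))
print("post c3",onz("wrist",313.2,87.0,.094,c3))
im=cv2.imread("pics/w4.png")
cv2.imwrite("pics/w4s.png",cv2.resize(im[160:240,270:370],None,fx=7,fy=7,interpolation=cv2.INTER_CUBIC))
for r in (176,180,184,188,192): print(r,im[r,280:360,2].tolist())
```

```text
5.3333 [ 0.48705303 -0.08694443  0.11833635]
ring top/bot [ 0.48346209 -0.02035176  0.19      ] [0.48354099 0.01883447 0.19      ] mid [ 0.48350154 -0.00075865  0.19      ] diam 0.03918631085011295
ring top/bot [ 0.48673808 -0.1061372   0.146     ] [ 0.48668649 -0.06692396  0.146     ] mid [ 0.48671229 -0.08653058  0.146     ] diam 0.039213272043383124
post c3 [ 0.48612583 -0.08812352  0.094     ]
176 [192, 191, 191, 191, 190, 190, 190, 190, 189, 189, 189, 189, 190, 189, 188, 183, 167, 153, 149, 148, 148, 150, 161, 176, 188, 196, 199, 200, 200, 200, 201, 201, 201, 200, 194, 173, 153, 146, 147, 146, 145, 145, 144, 144, 145, 146, 146, 145, 145, 145, 146, 147, 146, 144, 142, 140, 137, 135, 135, 141, 145, 146, 149, 162, 177, 184, 186, 185, 185, 185, 185, 186, 187, 187, 187, 187, 187, 187, 187, 187]
180 [190, 190, 190, 190, 190, 190, 190, 190, 190, 190, 190, 190, 189, 189, 183, 163, 147, 155, 174, 191, 199, 201, 201, 200, 201, 201, 202, 201, 201, 200, 201, 201, 201, 199, 187, 166, 150, 147, 147, 146, 146, 145, 145, 144, 144, 146, 146, 145, 145, 145, 147, 147, 147, 147, 156, 180, 193, 193,
[... 625 characters left out ...]
 203, 202, 201, 201, 201, 202, 202, 201, 201, 201, 201, 196, 176, 152, 145, 146, 145, 147, 146, 145, 145, 145, 145, 144, 144, 145, 145, 144, 144, 145, 147, 153, 170, 190, 197, 197, 197, 197, 198, 197, 197, 197, 197, 191, 171, 147, 137, 147, 171, 184, 186, 186, 185, 185, 184, 185, 185, 185, 184]
192 [190, 190, 190, 190, 190, 190, 190, 190, 188, 185, 188, 196, 200, 201, 201, 201, 201, 200, 200, 202, 203, 203, 202, 201, 200, 201, 202, 202, 202, 199, 192, 186, 180, 164, 146, 139, 136, 135, 135, 134, 134, 134, 135, 138, 142, 144, 145, 145, 144, 149, 163, 172, 179, 193, 199, 199, 198, 197, 197, 197, 198, 198, 197, 198, 199, 199, 191, 175, 175, 182, 185, 186, 186, 186, 185, 185, 185, 185, 185, 184]
```

View pics/w4s.png

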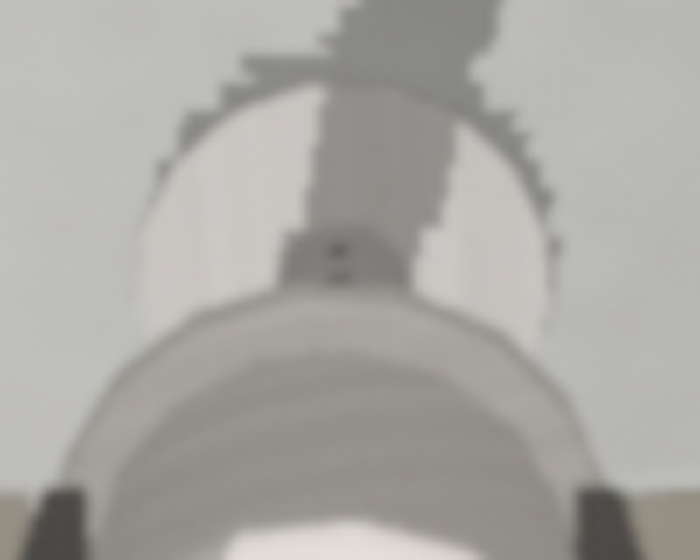

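Run:
```python
from h import *
c4=calibration("wrist");print(telemetry.get_obs()["tool_pos"])
f=lambda u,v:(270+(u+.5)/7-.5,160+(v+.5)/7-.5)
t=onz("wrist",*f(341.5,81),.044,c4);print("seat far edge",t,"-> centre y",t[1]+.024)
l=onz("wrist",*f(133,275),.044,c4);r=onz("wrist",*f(550,275),.044,c4);print("seat lr",l,r,(l+r)/2)
b=onz("wrist",*f(338,262),.08,c4);print("shaft hole",b)
l=onz("wrist",*f(280,265),.06,c4);r=onz("wrist",*f(411,265),.06,c4);print("shaft",l,r,(l+r)/2)
# adapter flange (top of flange z=.1064+.006) left right tangents
g=lambda u,v:(260+(u-396+.5)/3.3-.5,190+(v+.5)/4.4-.5)
print("flange far",onz("wrist",*g(586,48),.1064,c4))
# bore at top
print("bore far",onz("wrist",*g(587,273),.1464,c4), "bore l,r",onz("wrist",*g(519,345),.1464,c4),onz("wrist",*g(652,345),.1464,c4))
```

```text
[ 0.48705303 -0.08694443  0.11833635]
seat far edge [ 0.48609404 -0.11238466  0.044     ] -> centre y -0.08838465599768464
seat lr [ 0.50982223 -0.08971704  0.044     ] [ 0.46228805 -0.08973809  0.044     ] [ 0.48605514 -0.08972757  0.044     ]
shaft hole [ 0.4865702  -0.10295789  0.08      ]
shaft [ 0.49265437 -0.09613584  0.06      ] [ 0.47876728 -0.09614196  0.06      ] [ 0.48571082 -0.0961389   0.06      ]
flange far [ 0.48702037 -0.10935184  0.1064    ]
bore far [ 0.48690212 -0.09738158  0.1464    ] bore l,r [ 0.49678593 -0.08864636  0.1464    ] [ 0.47743838 -0.08865681  0.1464    ]
```

Emit:
step_arm(
  plan="3.0 0.15 0.09 0 0 0 0;3.0 0 0 0.5 0 0 0;3.0 0 0 0.5 0 0 0;3.0 0 0 0.5 0 0 0;3.0 0 0 0.5 0 0 0;3.0 0 0 0.5 0 0 0;3.0 0 0 0 0 0 0;3.0 0 0 0 0 0 0",
)

```text
clock: 6.0
tool_pos: [0.4853, -0.089, 0.0921]
orientation: [179.9, -0.0, -90.0]
force: [1.0, 0.4, -0.8]
opening: 0.0386
```

Emit:
step_arm(
  plan="3.0 0 0 0.4 0 0 0;3.0 0 0 0.5 0 0 0;3.0 0 0 0.5 0 0 0;3.0 0 0 0.5 0 0 0;3.0 0 0 0.5 0 0 0;3.0 0 0 0.4 0 0 0;3.0 0 0 0 0 0 0;3.0 0 0 0 0 0 0",
)

```text
clock: 6.67
tool_pos: [0.4854, -0.089, 0.0642]
orientation: [180.0, -0.0, -90.0]
force: [-0.8, 1.1, -1.6]
opening: 0.0384
```

Run:
```python
from h import *
o=telemetry.get_obs();print(o["tool_pos"],o["orientation"],o["force"],o["moment"],o["opening"])
for n,(x,y,w,h) in(("scene",(250,150,120,110)),("side",(260,140,120,130))):
    im=snapshot(n);cv2.imwrite(f"pics/{n}5z.png",cv2.resize(im[y:y+h,x:x+w],None,fx=4.5,fy=4.5,interpolation=cv2.INTER_CUBIC))
```

```text
[ 0.48537125 -0.08899091  0.06423939] [ 1.79954576e+02 -1.33435423e-02 -8.99973585e+01] [-0.8464962   1.13526691 -1.6429538 ] [ 0.01936159 -0.01796957 -0.03024003] 0.03838033674696764
```

View pics/scene5z.png

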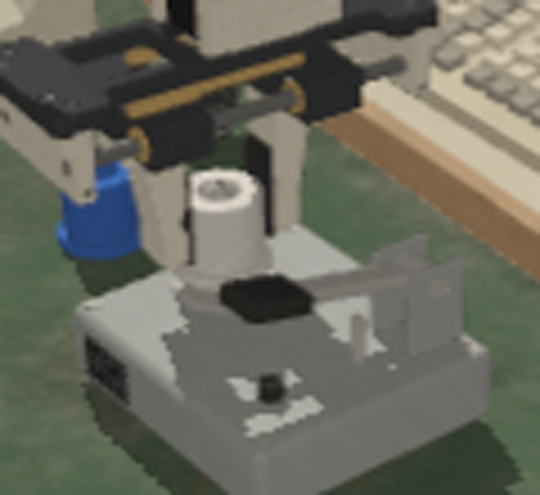

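View pics/side5z.png

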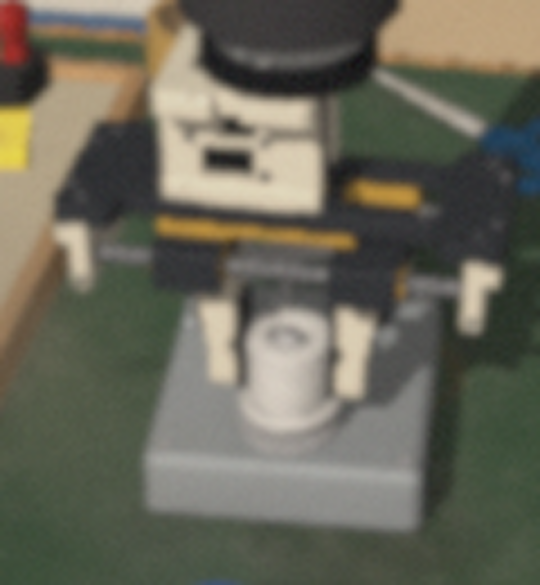

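The post now shows inside the bore in both views, so the tube is on it with about 8 mm left to go.

Emit:
step_arm(
  plan="3.0 0 0 0.2 0 0 0;3.0 0 0 0.2 0 0 0;3.0 0 0 0.2 0 0 0;3.0 0 0 0.15 0 0 0;3.0 0 0 0 0 0 0;3.0 0 0 0 0 0 0",
)

```text
clock: 7.27
tool_pos: [0.4855, -0.0889, 0.0569]
orientation: [180.0, -0.0, -90.0]
force: [-0.1, -0.2, -1.3]
opening: 0.0388
```

Emit:
step_arm(
  plan="3.0 0 0 0.1 0 0 0;3.0 0 0 0 0 0 0;3.0 0 0 0 0 0 0",
)

```text
clock: 7.52
tool_pos: [0.4858, -0.0889, 0.0563]
orientation: [-180.0, -0.0, -90.0]
force: [-1.4, -1.1, 1.2]
opening: 0.0388
```

Next I release, opening only to 5.6 cm, and check before lifting.

Emit:
step_arm(
  plan="4.4 0 0 0 0 0 0;5.0 0 0 0 0 0 0;5.6 0 0 0 0 0 0;5.6 0 0 0 0 0 0;5.6 0 0 0 0 0 0;5.6 0 0 0 0 0 0;5.6 0 0 -1 0 0 0;5.6 0 0 -2 0 0 0;5.6 0 0 -3 0 0 0;5.6 0 0 -3 0 0 0;5.6 0 0 -3 0 0 0;5.6 0 0 0 0 0 0",
)

```text
clock: 8.52
tool_pos: [0.4889, -0.0889, 0.182]
orientation: [-179.5, 0.0, -89.9]
force: [1.4, 0.8, 0.2]
opening: 0.056
```

Emit:
step_arm(
  plan="5.6 0 0 0 0 0 0;5.6 0 0 0 0 0 0;5.6 0 0 0 0 0 0",
)

```text
clock: 8.77
tool_pos: [0.4848, -0.089, 0.175]
orientation: [179.9, -0.0, -90.0]
force: [0.2, -0.3, -0.2]
opening: 0.0557
```

Run:
```python
from h import *
o=telemetry.get_obs();print(o["tool_pos"],o["orientation"],o["force"],o["opening"])
for n,(x,y,w,h) in(("scene",(250,150,120,110)),("side",(260,140,120,130))):
    im=snapshot(n);cv2.imwrite(f"pics/{n}6z.png",cv2.resize(im[y:y+h,x:x+w],None,fx=4.5,fy=4.5,interpolation=cv2.INTER_CUBIC))
cal=calibration("wrist");np.save("cal6.npy",cal,allow_pickle=True);cv2.imwrite("pics/w6.png",snapshot("wrist"))
```

```text
[ 0.48479849 -0.08896807  0.17503047] [ 1.79896130e+02 -3.75418804e-03 -9.00131150e+01] [ 0.2036976  -0.34923121 -0.20499765] 0.05570248084088809
```

View pics/scene6z.png

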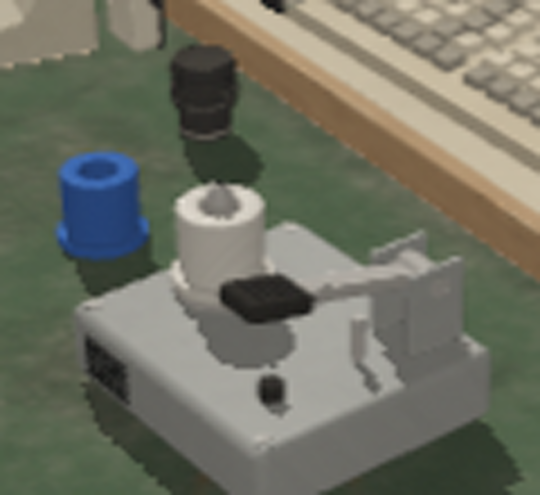

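View pics/side6z.png

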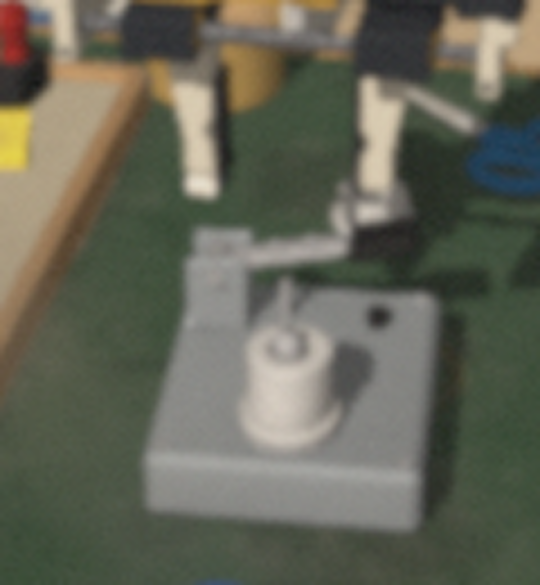

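View pics/w6.png

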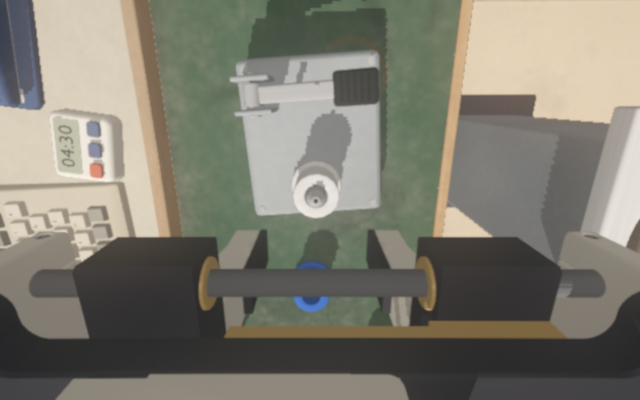

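Seated: the tip shows about 10 mm above the barrel and the adapter stands upright. The pad is in the wrist view at about (356,87).

Run:
```python
from h import *
cal=np.load("cal6.npy",allow_pickle=True).item();im=cv2.imread("pics/w6.png")
x,y=325,60;r=im[y:y+55,x:x+62];m=(r.max(2)<75).astype(np.uint8)
k,l,s,c=cv2.connectedComponentsWithStats(m);i=1+np.argmax(s[1:,4]);q=np.argwhere(l==i)[:,::-1].astype(np.float32)
e=cv2.minAreaRect(q);print(s[i],e);b=cv2.boxPoints(e)+[x,y]
print(onz("wrist",e[0][0]+x,e[0][1]+y,.095,cal));
for p in b: print(p,onz("wrist",*p,.095,cal))
# adapter top bore, post tip
print("top",onz("wrist",317,196,.084,cal),"tip",onz("wrist",316,200,.094,cal))
cv2.imwrite("pics/w6z.png",cv2.resize(im[50:230,230:390],None,fx=3.3,fy=3.3,interpolation=cv2.INTER_CUBIC))
```

```text
[ 11   9  42  32 402] ((32.38938903808594, 24.84070587158203), (30.864816665649414, 40.975704193115234), 86.18592071533203)
[ 0.45510105 -0.17790828  0.095     ]
[335.92036533  70.8053112 ] [ 0.47100906 -0.1874978   0.095     ]
[376.80531311  68.07964516] [ 0.44152869 -0.18929813  0.095     ]
[378.8584137   98.87609863] [ 0.43877873 -0.16805926  0.095     ]
[337.97346497 101.60176849] [ 0.46909773 -0.16615679  0.095     ]
top [ 0.48469998 -0.08890027  0.084     ] tip [ 0.48555786 -0.08865175  0.094     ]
```

View pics/w6z.png

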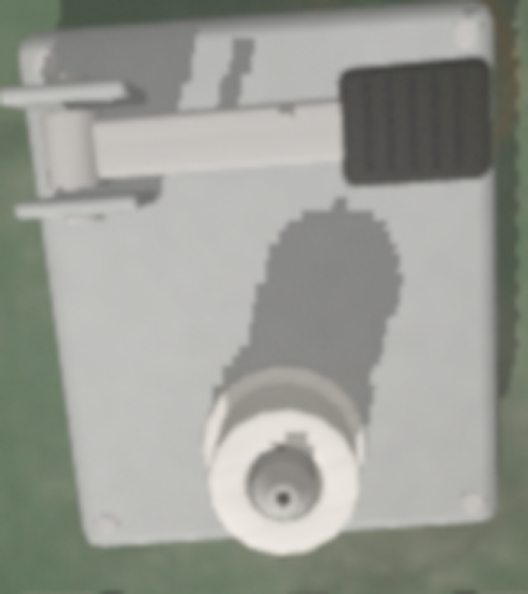

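Emit:
step_arm(
  plan="3.0 1.75 0.6 0 0 0 0;1.0 1.75 0.6 0 0 0 0;0 1.75 0.6 0 0 0 0;0 1.75 0.6 0 0 0 0;0 1.75 0.6 0 0 0 0;0 0 0 1.5 0 0 0;0 0 0 1.5 0 0 0;0 0 0 1.5 0 0 0;0 0 0 0.5 0 0 0;0 0 0 0 0 0 0;0 0 0 0 0 0 0;0 0 0 0 0 0 0",
)

```text
clock: 9.92
tool_pos: [0.4562, -0.1764, 0.1267]
orientation: [-180.0, -0.0, -90.0]
force: [-0.5, -0.3, -0.5]
opening: 0.0005
```

Run:
```python
from h import *
o=telemetry.get_obs();print(o["tool_pos"],o["orientation"],o["force"],o["opening"])
for n,(x,y,w,h) in(("scene",(250,150,120,110)),("side",(260,140,120,130))):
    im=snapshot(n);cv2.imwrite(f"pics/{n}7z.png",cv2.resize(im[y:y+h,x:x+w],None,fx=4.5,fy=4.5,interpolation=cv2.INTER_CUBIC))
```

```text
[ 0.45616448 -0.17640516  0.12671921] [-1.79957416e+02 -1.62464360e-02 -8.99707255e+01] [-0.50646391 -0.30870385 -0.5379686 ] 0.0005096612145923595
```

View pics/scene7z.png

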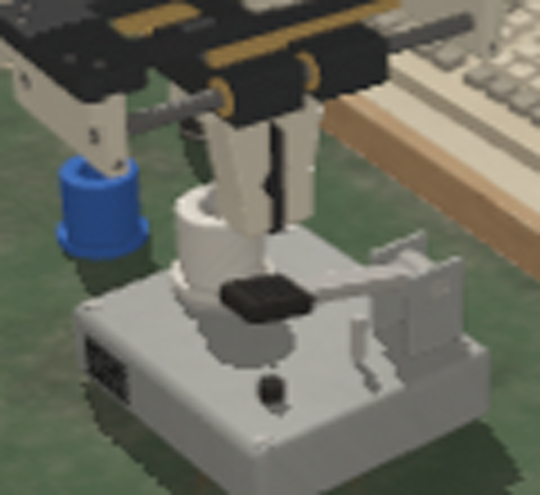

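View pics/side7z.png

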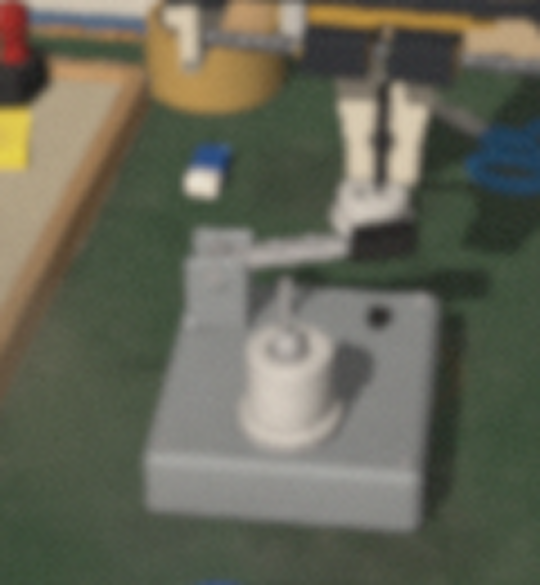

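The closed fingers are right over the pad and the adapter has not moved. I'll go down gently.

Emit:
step_arm(
  plan="0 0 0 0.7 0 0 0;0 0 0 0.7 0 0 0;0 0 0 0.6 0 0 0;0 0 0 0.3 0 0 0;0 0 0 0.2 0 0 0;0 0 0 0.2 0 0 0;0 0 0 0 0 0 0;0 0 0 0 0 0 0",
)

```text
clock: 10.68
tool_pos: [0.4556, -0.1764, 0.099]
orientation: [180.0, -0.0, -90.0]
force: [0.2, -0.2, 0.8]
opening: 0.0005
```

Emit:
step_arm(
  plan="0 0 0 0.2 0 0 0;0 0 0 0.2 0 0 0;0 0 0 0.2 0 0 0;0 0 0 0.2 0 0 0;0 0 0 0.2 0 0 0;0 0 0 0 0 0 0;0 0 0 0 0 0 0",
)

```text
clock: 11.27
tool_pos: [0.4553, -0.1765, 0.0889]
orientation: [180.0, -0.0, -90.0]
force: [-3.1, -0.2, 3.8]
opening: 0.0
```

Emit:
step_arm(
  plan="0 0 0 0.2 0 0 0;0 0 0 0.2 0 0 0;0 0 0 0.2 0 0 0;0 0 0 0.2 0 0 0;0 0 0 0.2 0 0 0;0 0 0 0.1 0 0 0;0 0 0 0 0 0 0;0 0 0 0 0 0 0;0 0 0 0 0 0 0",
)

```text
clock: 12.02
tool_pos: [0.4549, -0.1765, 0.0778]
orientation: [179.9, -0.0, -90.0]
force: [-3.4, -0.3, 5.6]
opening: 0.0004
```

Run:
```python
from h import *
o=telemetry.get_obs();print(o["tool_pos"],o["orientation"],o["force"],o["opening"])
for n,(x,y,w,h) in(("scene",(250,150,120,110)),("side",(260,140,120,130))):
    im=snapshot(n);cv2.imwrite(f"pics/{n}8.png",im);cv2.imwrite(f"pics/{n}8z.png",cv2.resize(im[y:y+h,x:x+w],None,fx=4.5,fy=4.5,interpolation=cv2.INTER_CUBIC))
cv2.imwrite("pics/w8.png",snapshot("wrist"))
o=telemetry.get_obs();print(o["clock"],o["tool_pos"],o["force"])
```

```text
[ 0.45490352 -0.17647961  0.07783495] [ 1.79926496e+02 -1.41253469e-03 -9.00063183e+01] [-3.38070288 -0.2896734   5.57225854] 0.00041997649317592395
12.1667 [ 0.45489979 -0.17647018  0.07785784] [-3.34662596 -0.47813089  5.83571784]
```

View pics/scene8z.png

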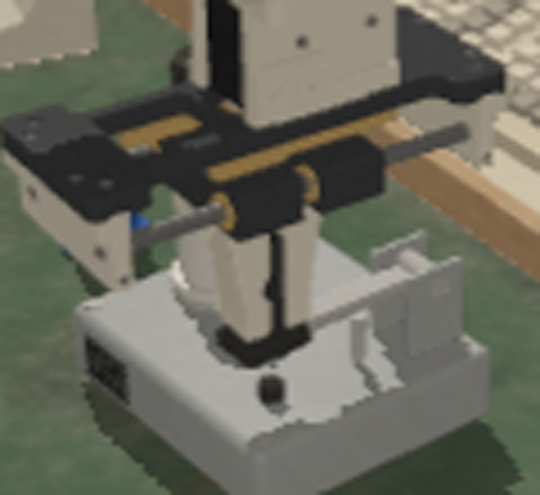

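View pics/side8z.png

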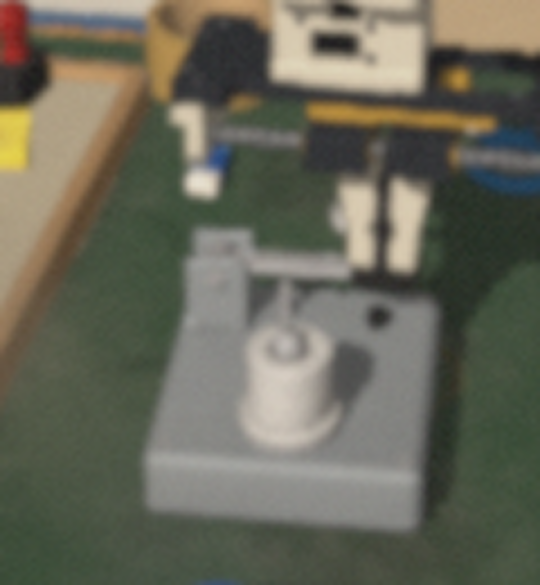

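View pics/w8.png

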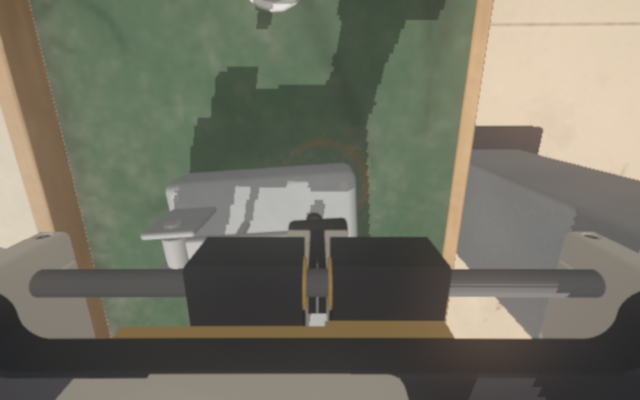

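Emit:
step_arm(
  plan="0 0 0 0.05 0 0 0;0 0 0 0 0 0 0;0 0 0 0 0 0 0;0 0 0 0 0 0 0;0 0 0 0 0 0 0;0 0 0 0 0 0 0;0 0 0 0 0 0 0;0 0 0 0 0 0 0;0 0 0 0 0 0 0;0 0 0 0 0 0 0",
)

```text
clock: 13.0
tool_pos: [0.4549, -0.1765, 0.0774]
orientation: [179.9, -0.0, -90.0]
force: [-2.9, -0.2, 6.5]
opening: 0.0003
```

Run:
```python
from h import *
o=telemetry.get_obs();print(o["clock"],o["tool_pos"],o["force"])
# level check in side view: lever direction (station -x, yaw ~4.5deg) from pivot
P=np.array([.456+.083*np.cos(.075),-.1765+.083*np.sin(.075),.076]);d=np.array([-np.cos(.075),-np.sin(.075),0])
for nm,sl in(("free",.22),("level",0),("bottom",-.22)):
    v=d*np.cos(sl)+np.array([0,0,np.sin(sl)])
    a=np.array(proj("side",P+v*.02));b=np.array(proj("side",P+v*.065));print(nm,a,b,"slope",(b-a)[1]/(b-a)[0])
for f in(7,8):
    im=cv2.imread(f"pics/side{f}z.png");g=cv2.cvtColor(im,cv2.COLOR_BGR2GRAY).astype(float)
    e=[]
    for u in range(262,340,6):
        col=g[225:300,u];dv=np.gradient(cv2.GaussianBlur(col.reshape(-1,1),(1,9),0).ravel());e.append((u,225+int(np.argmax(dv)),225+int(np.argmin(dv))))
    e=np.array(e);print(f,"top slope",np.polyfit(e[:,0],e[:,1],1)[0],"bottom slope",np.polyfit(e[:,0],e[:,2],1)[0],e[:,1].tolist(),e[:,2].tolist())
```

```text
13.0 [ 0.45486638 -0.17649011  0.07735764] [-2.89453122 -0.16092368  6.45972534]
free [315.27383991 194.81681238] [334.96550046 192.22970406] slope -0.1313809119338342
level [315.51643313 196.46766576] [335.5942533  197.64331766] slope 0.058554757632945126
bottom [315.33089357 198.08502215] [334.81931465 202.8843448 ] slope 0.24626534015871976
7 top slope 0.6190476190476175 bottom slope -0.11538461538461484 [244, 240, 239, 239, 240, 240, 239, 234, 235, 235, 289, 288, 288] [266, 265, 265, 264, 264, 264, 263, 261, 262, 261, 260, 259, 256]
8 top slope 0.16941391941391942 bottom slope 0.08241758241758317 [249, 250, 250, 253, 254, 253, 253, 253, 253, 254, 289, 252, 252] [272, 274, 275, 273, 273, 276, 277, 278, 278, 278, 278, 277, 278]
```

The three checks agree that the lever is level. The tip is at z = 0.0774 m (level is about 0.077 m) and the upward force is about 6 N. The bar's slope in the side view is 0.08, where I predicted 0.06 for level and −0.13 for free. In the last side picture the adapter is still seated. Handing in.

Run:
```python
from h import *
print(workorder.close_job())
```

```text
the job is handed in; nothing more can be done
None
```

The taller adapter is on the nozzle post, flange down and released. I handed the job in at about 13 s, with the closed fingers still holding the lever half-way down. The hand-in gave no verdict, so what follows is from my own checks.

- **Adapter:** After release it stood upright on the post. The post tip showed about 10 mm above the barrel, as it should when fully seated. Its pixels in the side view had not moved once the lever was pressed.
- **Lever:** The fingertips were at z = 0.0774 m, against about 0.077 m for level. The upward force was 5.6–6.5 N, against about 6 N expected half-way. The bar's slope in the side view puts the lever at roughly 0.23–0.25 rad, which is rougher than the other two readings.
- **Left alone:** The arm touched nothing else that I could see. I saw the eyepiece and the eraser in later pictures, but I did not measure the positions of the low adapter, eyepiece or eraser again at the end.
- **Disagreements:** The pose readings wandered by about 1 mm around the commanded pose, so I set the final alignment over the post from where the adapter and post appeared in the same wrist picture. While pressing there was also a steady sideways force of about 3 N towards the operator, probably friction on the pad.

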